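# Set the attenuator drum and the beam-splitter rod for alignment

## Robot

A 6-joint arm with a two-finger parallel gripper is mounted at the origin on the work surface. World frame = base frame: x ahead of the robot, y to its left, z up, the work surface at z = 0. Lengths are in m, angles in rad, forces in N, time in s.
With the tool pointing down it reaches from about 0.35 to 0.875 m from the base axis. Payload 15.5 kg.
Tool frame: the origin (TCP) lies at the very end of the fingers, on their centre line; the grasp point (between the pads) lies 19 mm behind it (r.grasp_offset is the distance from the TCP to the grasp point, in m); x points along the fingers, y is the direction in which the jaws open and shut, and the axes are right-handed (so a half turn about x gives the same grasp; the last joint's range is limited). The gripper opens to 85 mm and grips with 20 to 120 N. Pads are 22 mm wide; open, the fingers measure 114 mm over their backs; the gripper's body (76 mm by 85 mm) begins 54 mm behind the grasp point. The pads swing forward as they close: fully open they stand 13 mm farther back than shut.
Start: joints at [1.006, 0.494, 1.345, -0, 1.302, -0.096], TCP at [0.283, 0.557, 0.231] pointing down, gripper open.
Joint ranges: [-2.91, 2.91], [-0.82, 2.16], [0.22, 2.67], [-1.22, 4.37], [0.12, 2.79], [-3.08, 3.08]. Speed limits (rad/s): [1.89, 1.89, 2.57, 3.01, 3.01, 3.01].

## Interface

Orientations are given as a unit quaternion [x, y, z, w].
In Python, from plant import sensors, cams, r, spot_in, cut_out gives the robot as it stands. The module is installed in compiled form; this text tells all that it offers.
- The arm moves only by the tool jog_arm, never from a script. Its argument "steps" is a list of rows, each a list of 7 numbers: the turn, a rotation vector about the tool's x, y, z in rad, then the shift along the tool's x, y, z in mm, then the gripper's target within -1 to 1 (fully open at 1, half-way at 0, shut at -1). A call has 1 to 20 rows; each row is the pose to reach, as a shift and turn from the pose commanded when the call began, along the tool's axes at that moment; what a row does not reach only later rows make up. A row lasts 1/10 s, in which the tool goes at most 50 mm and 8.59 degrees, less where a joint would pass 70% of its speed; a pose out of reach is approached as far as the arm can. A call with a gripper value outside its range is refused whole. The fingers move at their own pace and stop on an object; "squeeze" is the grip in N (left out, the last holds). Time passes only in rows, so rows that repeat a pose let the fingers close. It gives the time, the measured TCP pose, the force and the opening at its end, in the units of the state.
- sensors.get_state(): the state, without advancing time (a new reading comes with each control period).
- cams.snapshot(name): name is "scene" or "side" or "wrist"; returns (picture, depth): 420x560x3 uint8, red, green, blue; 420x560 float32, m along the optical axis (not along the pixel's ray), 0 where there is no reading.
- cams.camera_model(name): a dict with "camera_matrix" (3x3 intrinsics, pixels), "view" (4x4, takes a point from world to camera coordinates); the wrist camera has in their place "mount" (4x4, takes a point from camera to tool coordinates, whose origin is the TCP and whose axes are the tool frame's). Camera axes: x right, y up, looking along -z (the intrinsics and any distortion apply to the point x, -y, -z); pixel columns grow to the right and rows downward; lengths in m; the calibration is good to about 2 mm. The wrist camera is an equidistant fisheye: a pixel r from the principal point sees the ray r / f radians off the axis. A picture is of the moment at which its call begins: read the wrist's pose just before it. camera_model takes no time and is no camera call.
- r.hand_in(): hands the job in, once; it reports no verdict.
Trained networks look in the newest picture that a camera, given by its name, has taken for a name from the list of things; names that differ only in an ending like _2 or _b are one class to them, and where a whole thing is asked for, a point or a joint stands for the part that bears it (a point fixed in the world has none). Each returns a list of dicts, best first, with "score" (0 to 1); they miss things now and then, are a little off and sometimes report something else, mostly with a low value. They report only what shows in the picture. A call takes as long as a camera call. They do not tell look-alikes from the thing itself.
- spot_in(camera, thing): "box" ([left, top, right, bottom] in pixels, round what is visible of it).
- cut_out(camera, thing): "pixels" (420x560 bool, what is visible of it) and "box" ([left, top, right, bottom] in pixels, round what is visible of it).
The state is a dict: "time": time; "q": joint angles; "joint_velocities": joint speeds; "joint_torque": joint torques, N m; "tool_pos": TCP position; "tool_rot": TCP orientation; "ft_force": force on the tool from outside, world axes, zero at the start; "ft_torque": the same for the moment, N m; "opening": opening from 0.0 (shut) to 1.0 (fully open).
Only numpy, scipy, OpenCV 4.12 (cv2) and the standard library are available. Lean on these libraries where they do the work, as an engineer would, in place of code of your own. Each camera call takes 0.05 s, during which the arm holds its last target.

## Task

Get the microscope ready for beam alignment: first turn the knob of the attenuator unit clockwise until the number 4 stands centred in its small window. Only then pull the rod of the beam-splitter unit out from its innermost click to its middle click, let it go, and leave the things lying around undisturbed.

Things in the scene. Friction and masses are not known exactly. Their poses are not given: they have to be found in the camera images.
- drum_unit: Attenuator unit, fixed to the table: a flat square grey box with a white cover, 150 x 150 mm and 56 mm high, with one black bar knob in the middle of the cover. Origin at the centre of its underside, z up, -x towards the user. A steel connector on its +x side ends 95 mm from the origin. It may stand left or right of the beam-splitter unit, turned up to 0.35 rad.
- window (a point): Centre of the small window in the attenuator's cover, at (0, 50, 56) mm in the unit's frame (on the unit's +y side of the knob); the opening measures 34 mm along the unit's x and 22 mm along y. Through it one sees the white drum below with black numbers 1 to 6, about 25 mm tall and 60 degrees apart; they are upright for a reader on the unit's -x side.
- drum (a joint): Angle of the attenuator's knob and number drum, rad, 0 to 5.236, growing as the knob turns clockwise seen from above. Number n is centred in the window at (n - 1) x 1.0472, so 4 is at 3.1416. It starts between 0.8 and 2.5, with 1, 2 or 3 at or nearest to the window. It has plain friction (0.06 N m) and stays where it is left, without clicks.
- drum_grip (a point): Point on the knob's vertical axis at the height to grip, 90.5 mm above the table. The knob is a bar 44 mm long, 14 mm thick and 38 mm high (its top is 102.5 mm above the table) on a round skirt of 46 mm diameter whose top is 64.5 mm above the table. The point's x axis runs along the bar, the fingers close across it; at joint 0 the bar lies along the unit's x.
- rod_unit: Beam-splitter unit, fixed to the table: a taller grey box, 120 mm along x, 110 mm along y, 86 mm high, with a round dark disc (44 mm, 6 mm high) on top and a horizontal push-pull rod in its -x face. Origin at the centre of its underside, z up, the rod sticks out towards -x (towards the user). It may stand left or right of the attenuator unit, turned up to 0.35 rad.
- rod (a joint): How far the rod is pulled out along the unit's -x, m, 0 to 0.028. Clicks (sprung detents) hold it at 0 (innermost), 0.014 (middle) and 0.028 (outermost); it takes about 7 N to leave a click, and let go within 5 mm of the middle it springs to it. Starts innermost. Dark rings on the rod, seen between collar and knob: none at the innermost click, one at the middle, two at the outermost.
- rod_knob (a point): Centre of the rod's black round knob (a cylinder of 22 mm diameter, 26 mm long, its axis along the rod, unit's x), 60 mm above the table; with the rod fully in it lies 101 mm to -x of the unit's origin, and the rod (10 mm diameter) shows for 23 mm between the knob and a 5 mm collar on the box. Free on both sides and from above.
- objective: Bystander: a loose steel microscope objective, 32 mm diameter, 42 mm high, standing upright in the gap between the two units. Origin at the centre of its underside.
- slide_box: Bystander: a loose grey box for slides, 90 x 35 x 30 mm, left of the units. Origin at the centre of its underside.
- mouse: Bystander: a loose black computer mouse, 105 x 60 x 26 mm, right of the units. Origin at the centre of its underside.
Things that resemble listed ones, but are neither listed nor needed, are in the scene too. Leave any turquoise look-alike of the drum_unit alone.

How it is judged:
On the way, in this order (a step that is already met when the one before it is completed fails the run):
1. the number 4 stands in the window (drum within 0.12 rad of 3.1416) while the rod is still at its innermost click (within 4 mm) (value of joint drum between 3.0216 and 3.2616 rad and value of joint rod below 0.004 m), for 0.3 s.
2. the rod is at its middle click (within 2.5 mm) (value of joint rod between 0.0115 and 0.0165 m), for 0.3 s.
At the end, for the whole second after the job is handed in: The number 4 is centred in the window (drum angle within 0.12 rad of 3.1416) and the rod rests at its middle click (0.014 m within 2.5 mm), both let go (all of step 2 and value of joint drum between 3.0216 and 3.2616 rad); the robot touches nothing.
It fails at once if a bystander (objective, slide box or mouse) is moved by more than 30 mm or the objective is knocked over (distance of any of objective, slide_box, mouse from where it was at the start of the episode above 0.03 m or angle between objective's own z axis and vertical above 0.6 rad).
It also fails if it takes over 56 s, if anything falls off the work surface, if the arm or the gripper's body presses on something with over 40 N, if the wrist force passes 120 N, or if a joint passes its speed limit or range.

## Working session

There is one attempt and no reset: what is moved stays moved. The work goes in short steps, Python scripts to look and compute and a tool call to move; the robot and the scene stay as the last step left them, time stands still between calls to the robot, and variables do not carry over. Pictures are saved under pics/ and viewed, and the job is handed in when it is done.

Besides the shell and the picture viewer there is one more tool, called by a JSON object that holds its "name" and its "arguments", one argument or row to a line. jog_arm: Moves the arm, as the interface text tells. Its arguments: {"type":"object","properties":{"steps":{"type":"array"},"squeeze":{"type":"number"}},"required":["steps"]}

```bash
mkdir -p pics; cat > h.py <<'E'
import numpy as np, cv2
from plant import sensors, cams, r, spot_in, cut_out
def snap(n,fn):
    p,d=cams.snapshot(n); cv2.imwrite('pics/'+fn,cv2.cvtColor(p,cv2.COLOR_RGB2BGR)); np.savez('pics/'+fn+'.npz',p=p,d=d); return p,d
def world(n,u,v,d):
    m=cams.camera_model(n); K=np.array(m['camera_matrix']); V=np.array(m['view'])
    x=(u-K[0,2])/K[0,0]*d; y=(v-K[1,2])/K[1,1]*d
    return (np.linalg.inv(V)@np.array([x,-y,-d,1]))[:3]
def proj(n,P):
    m=cams.camera_model(n); K=np.array(m['camera_matrix']); V=np.array(m['view'])
    c=V@np.append(P,1); return K[0,0]*c[0]/-c[2]+K[0,2], K[1,1]*-c[1]/-c[2]+K[1,2]
def onplane(n,u,v,z):
    a=world(n,u,v,0.1);b=world(n,u,v,1.0); t=(z-a[2])/(b[2]-a[2]); return a+t*(b-a)
E
python3 - <<'E'
from h import *
print(sensors.get_state())
for n in ['scene','side','wrist']:
    snap(n,n+'0.png'); print({k:(np.array(v).round(4).tolist() if not isinstance(v,str) else v) for k,v in cams.camera_model(n).items()})
    for t in ['drum_unit','drum_grip','rod_unit','rod_knob','objective','slide_box','mouse']:
        print(n,t,[(np.round(o['box']).tolist(),round(o['score'],2)) for o in spot_in(n,t)])
E
```

```text
{'time': 0.0, 'q': array([ 1.00547124e+00,  4.94178372e-01,  1.34613134e+00, -2.43853373e-05,
        1.30246803e+00, -9.55350029e-02]), 'joint_velocities': array([ 0.00078176, -0.00081039,  0.00022615, -0.00074996,  0.0012699 ,
        0.00058985]), 'joint_torque': array([ 3.30845505e-04, -8.82156301e+01, -3.83868277e+01, -1.74220504e-04,
        1.00096784e-02,  2.89934758e-05]), 'tool_pos': array([0.28277234, 0.55698069, 0.23070316]), 'tool_rot': array([ 0.16417139,  0.68781726, -0.16496944,  0.68756109]), 'ft_force': array([0.15031329, 0.2385273 , 0.64137367]), 'ft_torque': array([-0.03898104,  0.02555017, -0.04389751]), 'opening': 0.9986542681064774}
{'camera_matrix': [[480.0635, 0.0, 283.014], [0.0, 480.0635, 213.9825], [0.0, 0.0, 1.0]], 'view': [[0.7817, 0.6237, 0.001, -0.4004], [-0.3497, 0.437, 0.8287, 0.1037], [0.5164, -0.6481, 0.5597, -1.5998], [0.0, 0.0, 0.0, 1.0]]}
scene drum_unit [([275.0, 150.0, 338.0, 195.0], 0.78), ([325.0, 187.0, 396.0, 239.0], 0.56), ([222.0, 239.0, 234.0, 254.0], 0.15)]
scene drum_grip [([300.0, 152.0, 320.0, 167.0], 0.68), ([353.0, 187.0, 373.0, 2
[... 650 characters left out ...]
, 0.61), ([262.0, 174.0, 281.0, 189.0], 0.53)]
side rod_unit [([308.0, 222.0, 374.0, 270.0], 0.63)]
side rod_knob [([306.0, 247.0, 326.0, 256.0], 0.65)]
side objective [([318.0, 209.0, 330.0, 220.0], 0.56)]
side slide_box [([221.0, 171.0, 240.0, 184.0], 0.67)]
side mouse [([374.0, 297.0, 424.0, 332.0], 0.67)]
{'camera_matrix': [[325.1923, 0.0, 280.3455], [0.0, 325.1923, 207.7681], [0.0, 0.0, 1.0]], 'mount': [[-0.0009, 0.2884, -0.9575, -0.1431], [1.0, 0.0001, -0.0009, 0.0005], [-0.0002, -0.9575, -0.2884, -0.0741], [0.0, 0.0, 0.0, 1.0]]}
wrist drum_unit []
wrist drum_grip []
wrist rod_unit []
wrist rod_knob []
wrist objective []
wrist slide_box []
wrist mouse [([0.0, 402.0, 1.0, 414.0], 0.37)]
```

View pics/scene0.png

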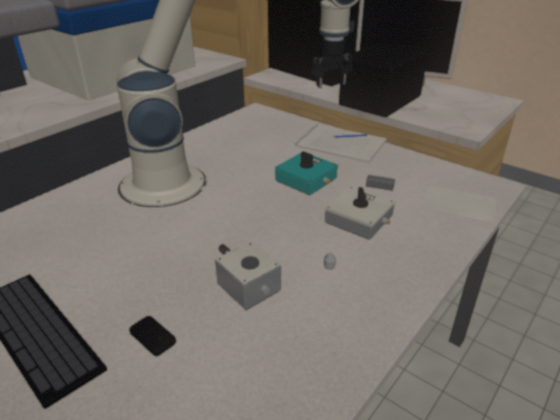

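View pics/side0.png

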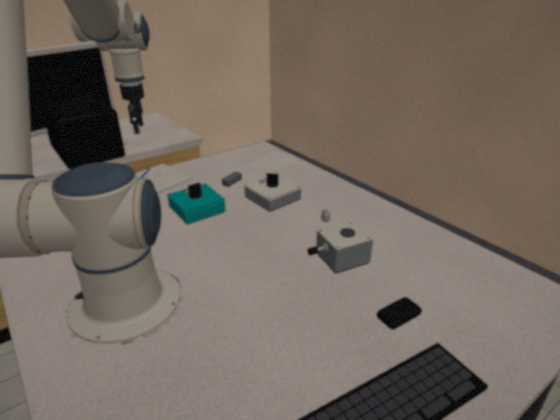

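View pics/wrist0.png

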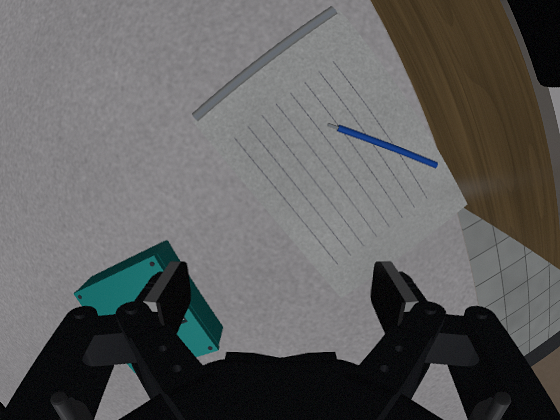

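Two attenuator candidates are in the scene view: turquoise at (306,172), which is the look-alike, and the grey box with white cover at (360,212), which fits the description. The rod unit is at (248,275) with its rod knob at (225,250). I'll confirm this in an enlarged crop and measure the poses.

```bash
python3 - <<'E'
from h import *
p=cv2.imread('pics/scene0.png'); 
a=cv2.resize(p[175:245,315:405],None,fx=4.4,fy=4.4,interpolation=3); b=cv2.resize(p[235:320,210:290],None,fx=4.4,fy=4.4,interpolation=3)
H=max(a.shape[0],b.shape[0]); f=lambda i:cv2.copyMakeBorder(i,0,H-i.shape[0],0,5,0)
cv2.imwrite('pics/crop0.png',np.hstack([f(a),f(b)]))
for n in ['scene','side']:
    z=np.load(f'pics/{n}0.png.npz'); d=z['d']
    m=cams.camera_model(n);K=np.array(m['camera_matrix']);V=np.linalg.inv(np.array(m['view']))
    vv,uu=np.mgrid[:420,:560]; P=np.stack([(uu-K[0,2])/K[0,0]*d,-(vv-K[1,2])/K[1,1]*d,-d,np.ones_like(d)],-1)@V.T
    P=P[...,:3]
    for nm,bx,zr in [('drum',{'scene':(322,184,400,242),'side':(240,166,306,216)}[n],(.05,.062)),('rod',{'scene':(212,240,285,318),'side':(305,218,378,274)}[n],(.08,.0905))]:
        s=P[bx[1]:bx[3],bx[0]:bx[2]].reshape(-1,3); q=s[(s[:,2]>zr[0])&(s[:,2]<zr[1])]
        rc=cv2.minAreaRect((q[:,:2]*1000).astype(np.float32)); print(n,nm,len(q),rc,q[:,2].mean())
    for nm,bx in [('objective',{'scene':(322,248,342,274),'side':(314,205,334,224)}[n]),('slide',{'scene':(362,170,400,195),'side':(218,168,243,187)}[n]),('mouse',{'scene':(130,310,183,357),'side':(370,293,428,336)}[n]),('rodknob',{'scene':(218,243,238,256),'side':(304,244,328,259)}[n])]:
        s=P[bx[1]:bx[3],bx[0]:bx[2]].reshape(-1,3); q=s[(s[:,2]>.015)&(s[:,2]<.075)]
        print(n,nm,len(q),np.median(q,0).round(3),q[:,2].max().round(3))
E
```

```text
scene drum 1395 ((621.506103515625, 224.06002807617188), (152.06436157226562, 158.06475830078125), 3.2419607639312744) 0.05588946538849057
scene rod 1406 ((566.8828735351562, -201.74026489257812), (111.71946716308594, 120.43782043457031), 78.9776611328125) 0.08568052577657773
scene objective 142 [ 0.678 -0.016  0.031] 0.047
scene slide 282 [0.583 0.425 0.029] 0.059
scene mouse 1044 [ 0.519 -0.455  0.025] 0.032
scene rodknob 88 [ 0.471 -0.184  0.067] 0.073
side drum 693 ((620.583251953125, 223.87179565429688), (156.3748779296875, 156.958740234375), 3.60188627243042) 0.05506369863365312
side rod 875 ((562.885009765625, -201.5726318359375), (113.23890686035156, 119.94589233398438), 77.81109619140625) 0.08516287381365491
side objective 78 [ 0.664 -0.016  0.03 ] 0.045
side slide 150 [0.567 0.426 0.027] 0.033
side mouse 799 [ 0.502 -0.454  0.025] 0.031
side rodknob 224 [ 0.5   -0.186  0.058] 0.074
```

View pics/crop0.png

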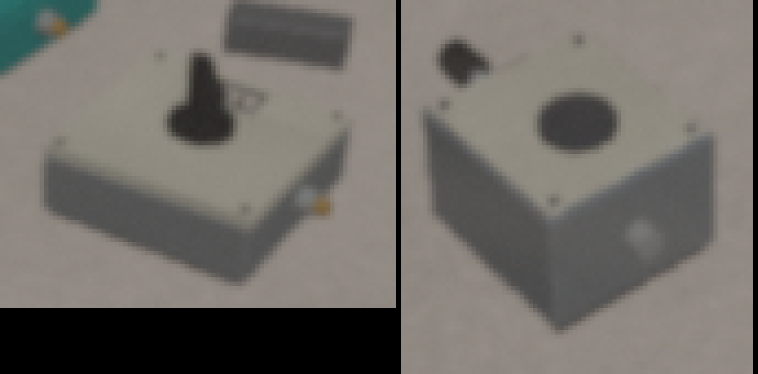

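The crop shows the grey box with a white cover, black knob, window and connector, so that is the attenuator. The rod unit has its knob towards the user. Next I'll plan a move that brings the wrist camera over the attenuator.

```bash
cat >> h.py <<'E'
from scipy.spatial.transform import Rotation as R
def tool():
    s=sensors.get_state(); return s,np.array(s['tool_pos']),R.from_quat(s['tool_rot'])
def rel(P,Rt=None):
    s,p,Q=tool(); sh=Q.inv().apply(np.array(P)-p)*1000
    rv=(Q.inv()*Rt).as_rotvec() if Rt is not None else np.zeros(3)
    return rv.round(4),sh.round(1)
def down(yaw): # tool x down, tool y along world yaw
    y=np.array([np.cos(yaw),np.sin(yaw),0]); x=np.array([0,0,-1.]); return R.from_matrix(np.stack([x,y,np.cross(x,y)],1))
def wproj(P,p,Q):
    m=cams.camera_model('wrist');K=np.array(m['camera_matrix']);M=np.linalg.inv(np.array(m['mount']))
    c=M@np.append(Q.inv().apply(np.array(P)-p),1); v=np.array([c[0],-c[1],-c[2]]); th=np.arctan2(np.hypot(v[0],v[1]),v[2]); h=np.hypot(v[0],v[1])
    return K[0,0]*th*v[0]/h+K[0,2],K[1,1]*th*v[1]/h+K[1,2]
def wplane(u,v,z,p,Q):
    m=cams.camera_model('wrist');K=np.array(m['camera_matrix']);M=np.array(m['mount'])
    a=np.array([(u-K[0,2])/K[0,0],(v-K[1,2])/K[1,1]]); th=np.linalg.norm(a); a=a/th*np.sin(th)
    ray=Q.apply(M[:3,:3]@np.array([a[0],-a[1],-np.cos(th)])); o=p+Q.apply(M[:3,3]); return o+ray*(z-o[2])/ray[2]
E
python3 - <<'E'
from h import *
s,p,Q=tool(); print(Q.as_matrix().round(3))
for yaw in [-np.pi/2,np.pi/2]:
  D=down(yaw); print(yaw,D.as_matrix()[:,2],rel([0.621-0.0,.224,.23],D))
E
```

```text
[[-0.     0.453  0.892]
 [ 0.     0.892 -0.453]
 [-1.    -0.    -0.   ]]
-1.5707963267948966 [-1.00000000e+00 -6.12323400e-17  4.68674932e-34] (array([ 2.6718, -0.    ,  0.    ]), array([   1.3, -144.1,  452.3]))
1.5707963267948966 [ 1.000000e+00 -6.123234e-17  0.000000e+00] (array([-0.4698, -0.    , -0.    ]), array([   1.3, -144.1,  452.3]))
```

{"name": "jog_arm", "arguments": {
  "steps": [
    [-0.47,0,0,-10,-128,482,1],
    [-0.47,0,0,-10,-128,482,1],
    [-0.47,0,0,-10,-128,482,1],
    [-0.47,0,0,-10,-128,482,1],
    [-0.47,0,0,-10,-128,482,1],
    [-0.47,0,0,-10,-128,482,1],
    [-0.47,0,0,-10,-128,482,1],
    [-0.47,0,0,-10,-128,482,1],
    [-0.47,0,0,-10,-128,482,1],
    [-0.47,0,0,-10,-128,482,1],
    [-0.47,0,0,-10,-128,482,1],
    [-0.47,0,0,-10,-128,482,1],
    [-0.47,0,0,-10,-128,482,1]
  ]
}}

```text
time: 2.5
tool_pos: [0.6542, 0.2254, 0.2411]
tool_rot: [0.0, 0.707, 0.0, 0.707]
ft_force: [1.1, 0.2, -0.0]
opening: 0.997
```

```bash
python3 - <<'E'
from h import *
s,p,Q=tool(); print(s['time'],p,Q.as_matrix().round(3).tolist(),s['q'].round(3))
pic,_=snap('wrist','wrist1.png')
for t in ['drum_unit','drum_grip','window','objective']:
    print(t,[(np.round(o['box']).tolist(),round(o['score'],2)) for o in spot_in('wrist',t)])
print(wproj([.621,.224,.1025],p,Q),wproj([.621,.274,.056],p,Q))
E
```

```text
2.5 [0.6541973  0.22536752 0.24105948] [[-0.001, -0.0, 1.0], [0.0, 1.0, 0.0], [-1.0, 0.0, -0.001]] [ 0.245  0.584  1.148  0.     1.41  -1.326]
drum_unit [([352.0, 0.0, 418.0, 6.0], 0.72), ([202.0, 77.0, 353.0, 237.0], 0.64)]
drum_grip [([252.0, 131.0, 341.0, 181.0], 0.66)]
window [([200.0, 76.0, 348.0, 236.0], 0.97), ([356.0, 0.0, 418.0, 7.0], 0.78), ([427.0, 74.0, 474.0, 155.0], 0.39)]
objective [([86.0, 180.0, 115.0, 208.0], 0.81)]
(np.float64(277.63390905000034), np.float64(159.14152650219137)) (np.float64(327.03106891500244), np.float64(153.0157313696698))
```

View pics/wrist1.png

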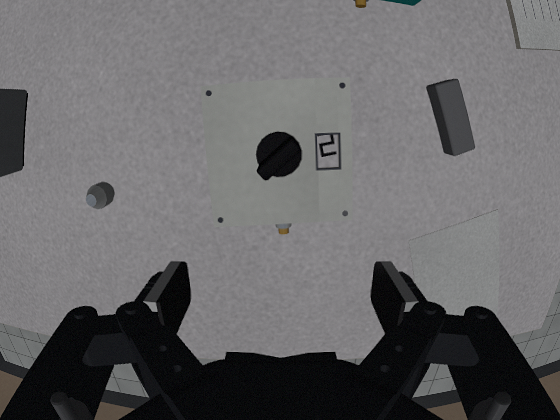

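The grey unit is centred in the wrist view, with its knob at about (279,155), the window at (328,151) showing a 2 displaced towards image top, and the connector at (283,229). Image up is -x. Next I'll measure the pose and bar angle.

```bash
python3 - <<'E'
from h import *
s,p,Q=tool()
S=[wplane(u,v,.056,p,Q)[:2] for u,v in [(208.5,93),(342,85.5),(220.5,220),(345.5,213.5)]]
print(np.round(S,4).tolist(), np.mean(S,0))
for a,b in [(0,2),(1,3)]: d=S[b]-S[a]; print('x edge yaw',np.arctan2(d[1],d[0]))
for a,b in [(0,1),(2,3)]: d=S[b]-S[a]; print('y edge yaw',np.arctan2(-d[0],d[1]))
for u,v,z in [(316,133,.056),(340,133,.056),(340,170,.056),(316,170,.056),(328,151.5,.056)]: print(wplane(u,v,z,p,Q)[:2].round(4))
im=cv2.imread('pics/wrist1.png'); cv2.imwrite('pics/c1.png',cv2.resize(im[110:195,235:355],None,fx=6,fy=6,interpolation=2))
E
```

```text
[[0.5588, 0.1545], [0.5514, 0.2886], [0.6933, 0.1624], [0.6858, 0.2972]] [0.62232057 0.22566472]
x edge yaw 0.05889774587824318
x edge yaw 0.06369300517551986
y edge yaw 0.05553997362705312
y edge yaw 0.05599687765055749
[0.6007 0.2628]
[0.6001 0.2874]
[0.6385 0.2887]
[0.6388 0.2636]
[0.6194 0.2755]
```

View pics/c1.png

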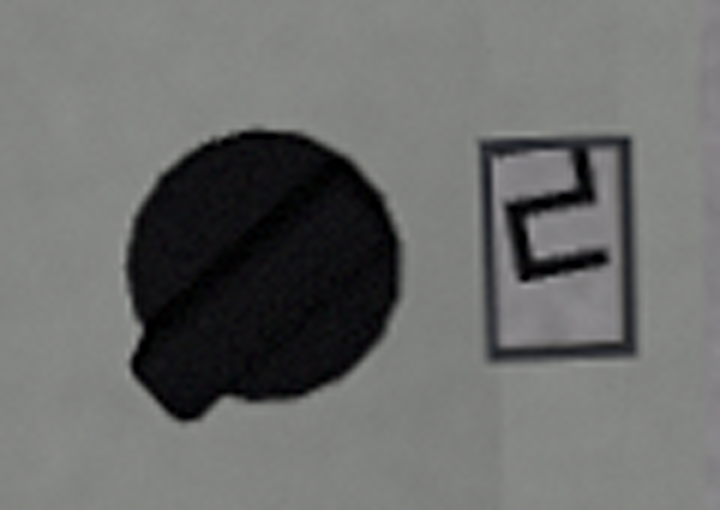

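{"name": "jog_arm", "arguments": {
  "steps": [
    [0.855,0,0,100,0,-32,1],
    [0.855,0,0,100,0,-32,1],
    [0.855,0,0,100,0,-32,1],
    [0.855,0,0,100,0,-32,1],
    [0.855,0,0,100,0,-32,1],
    [0.855,0,0,100,0,-32,1],
    [0.855,0,0,100,0,-32,1],
    [0.855,0,0,140,0,-32,1],
    [0.855,0,0,169,0,-32,1],
    [0.855,0,0,169,0,-32,1],
    [0.855,0,0,169,0,-32,1],
    [0.855,0,0,169,0,-32,1]
  ],
  "squeeze": 30
}}

```text
time: 3.95
tool_pos: [0.6237, 0.2254, 0.0741]
tool_rot: [0.293, 0.643, -0.292, 0.644]
ft_force: [-0.3, 0.1, 0.7]
opening: 0.998
```

```bash
python3 - <<'E'
from h import *
s,p,Q=tool(); print(s['time'],p,Q.as_matrix().round(3).tolist(),s['q'].round(3),s['ft_force'])
snap('wrist','wrist2.png')
E
```

```text
3.95 [0.62373405 0.22537733 0.07410739] [[0.002, 0.754, 0.657], [0.001, 0.657, -0.754], [-1.0, 0.002, 0.001]] [ 0.257  0.713  1.397  0.     1.029 -0.461] [-0.25489703  0.10800317  0.68827478]
```

View pics/wrist2.png

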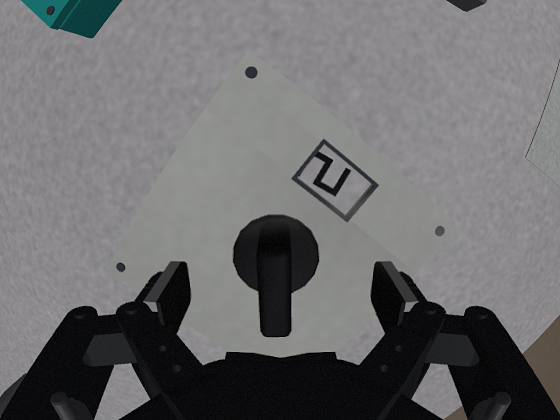

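The bar is aligned between the open jaws at (275,280), 1-2 mm to the left. I'll make a small correction and close.

{"name": "jog_arm", "arguments": {
  "steps": [
    [0,0,0,2,-1.2,-1,1],
    [0,0,0,2,-1.2,-1,-1],
    [0,0,0,2,-1.2,-1,-1],
    [0,0,0,2,-1.2,-1,-1],
    [0,0,0,2,-1.2,-1,-1],
    [0,0,0,2,-1.2,-1,-1],
    [0,0,0,2,-1.2,-1,-1],
    [0,0,0,2,-1.2,-1,-1],
    [0,0,0,2,-1.2,-1,-1],
    [0,0,0,2,-1.2,-1,-1]
  ],
  "squeeze": 30
}}

```text
time: 5.0
tool_pos: [0.621, 0.2248, 0.0704]
tool_rot: [0.293, 0.644, -0.293, 0.643]
ft_force: [-3.5, -2.3, 5.6]
opening: 0.159
```

```bash
python3 - <<'E'
from h import *
s,p,Q=tool(); M=Q.as_matrix(); print(s['time'],p,M.round(3).tolist(),np.arctan2(M[1,1],M[0,1]),s['q'].round(3),s['ft_force'],s['ft_torque'],s['opening'])
snap('wrist','wrist3.png')
E
```

```text
5.0 [0.62100549 0.22477661 0.07036362] [[-0.0, 0.754, 0.656], [-0.0, 0.656, -0.754], [-1.0, -0.0, -0.0]] 0.7159838907678617 [ 0.257  0.716  1.404 -0.     1.022 -0.459] [-3.53535021 -2.28544373  5.57796293] [-0.38477131  0.58755332 -0.05603928] 0.1587620199733598
```

View pics/wrist3.png

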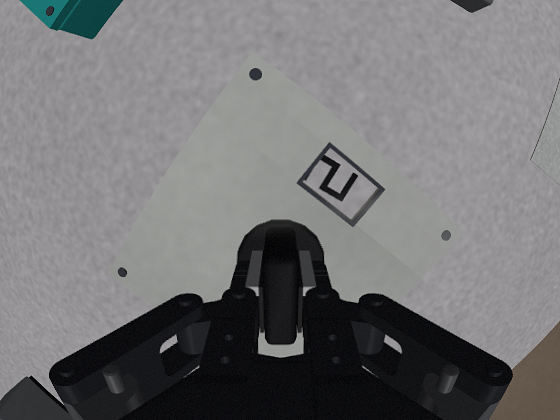

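{"name": "jog_arm", "arguments": {
  "steps": [
    [0.13,0,0,0,0,0,-1],
    [0.26,0,0,0,0,0,-1],
    [0.39,0,0,0,0,0,-1],
    [0.52,0,0,0,0,0,-1],
    [0.65,0,0,0,0,0,-1],
    [0.78,0,0,0,0,0,-1],
    [0.91,0,0,0,0,0,-1],
    [1.04,0,0,0,0,0,-1],
    [1.04,0,0,0,0,0,-1]
  ]
}}

```text
time: 5.95
tool_pos: [0.6224, 0.225, 0.0704]
tool_rot: [0.576, 0.411, -0.574, 0.412]
ft_force: [4.8, -0.3, -0.7]
opening: 0.161
```

```bash
python3 - <<'E'
from h import *
s,p,Q=tool(); M=Q.as_matrix(); print(s['time'],p,M.round(3).tolist(),np.arctan2(M[1,1],M[0,1]),s['ft_force'],s['ft_torque'],s['opening'])
snap('wrist','wrist4.png')
E
```

```text
5.95 [0.62244542 0.22503294 0.07039546] [[0.002, 0.946, -0.323], [0.0, -0.323, -0.946], [-1.0, 0.002, -0.001]] -0.329222713906596 [ 4.83886769 -0.34168711 -0.69885796] [-0.19083652 -0.81841239 -0.01468969] 0.16129843615227438
```

View pics/wrist4.png

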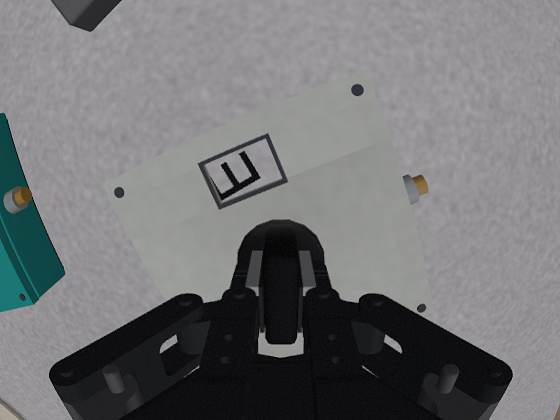

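The drum follows: 3 is in the window at (243,172) and forces are low. I'll turn the remaining 1.185 rad.

{"name": "jog_arm", "arguments": {
  "steps": [
    [0.13,0,0,0,0,0,-1],
    [0.26,0,0,0,0,0,-1],
    [0.39,0,0,0,0,0,-1],
    [0.52,0,0,0,0,0,-1],
    [0.65,0,0,0,0,0,-1],
    [0.78,0,0,0,0,0,-1],
    [0.91,0,0,0,0,0,-1],
    [1.04,0,0,0,0,0,-1],
    [1.12,0,0,0,0,0,-1],
    [1.185,0,0,0,0,0,-1],
    [1.185,0,0,0,0,0,-1],
    [1.185,0,0,0,0,0,-1]
  ]
}}

```text
time: 7.2
tool_pos: [0.6233, 0.2238, 0.0704]
tool_rot: [0.708, 0.021, -0.705, 0.022]
ft_force: [10.2, -11.2, -3.0]
opening: 0.161
```

```bash
python3 - <<'E'
from h import *
s,p,Q=tool(); M=Q.as_matrix(); print(s['time'],p,M.round(3).tolist(),np.arctan2(M[1,1],M[0,1]),s['ft_force'],s['ft_torque'],s['opening'])
snap('wrist','wrist5.png')
for x,y in [(-17,39),(-17,61),(17,61),(17,39),(0,50)]:
  q=R.from_euler('z',.058).apply([x/1e3,y/1e3,.056])+[.6223,.2257,0]; print(np.round(wproj(q,p,Q),1))
im=cv2.imread('pics/wrist5.png'); cv2.imwrite('pics/c5.png',cv2.resize(im[120:260,150:300],None,fx=4,fy=4,interpolation=2))
E
```

```text
7.2 [0.62334992 0.22382793 0.07044351] [[0.004, 0.061, -0.998], [-0.001, -0.998, -0.061], [-1.0, 0.001, -0.004]] -1.5094088731559614 [ 10.21724252 -11.23087392  -2.98529958] [-1.7955106  -1.65249088 -0.03623   ] 0.16050989781337544
[209.1 282.2]
[172.3 280.5]
[165. 225.]
[204.  225.6]
[187.2 254.5]
```

View pics/wrist5.png

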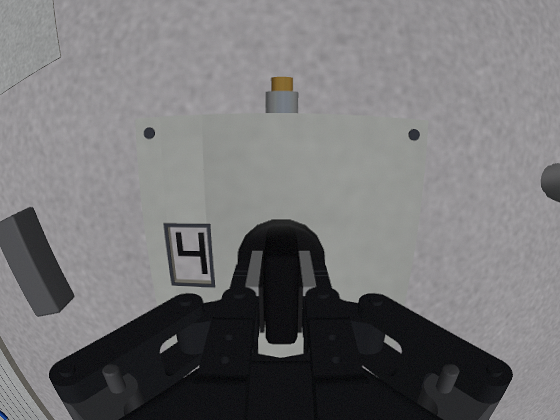

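View pics/c5.png

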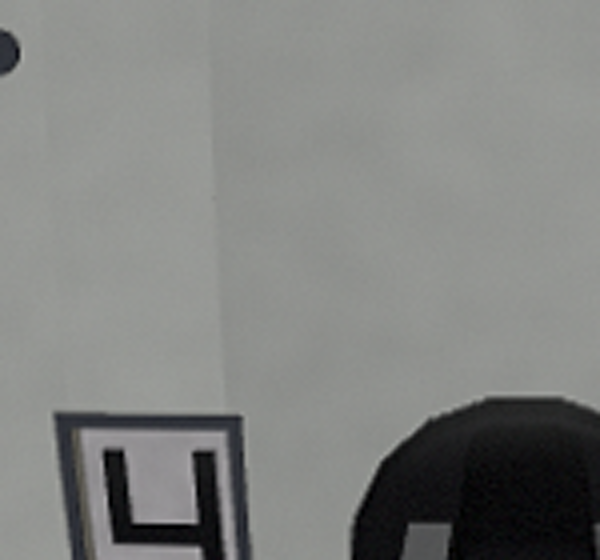

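The 4 stands upright and centred, with its rows 232–274 inside the window's 223–286. Now I'll release, rise and re-check from above.

{"name": "jog_arm", "arguments": {
  "steps": [
    [0,0,0,0,0,0,1],
    [0,0,0,0,0,0,1],
    [0,0,0,0,0,0,1],
    [0,0,0,0,0,0,1],
    [0,0,0,0,0,0,1],
    [0,0,0,0,0,0,1],
    [0,0,0,0,0,0,1],
    [0,0,0,-30,0,0,1],
    [0,0,0,-80,0,0,1],
    [0,0,0,-130,0,0,1],
    [0,0,0,-170,0,-40,1],
    [0,0,0,-170,0,-40,1],
    [0,0,0,-170,0,-40,1]
  ]
}}

```text
time: 8.55
tool_pos: [0.6622, 0.2274, 0.2411]
tool_rot: [0.708, 0.022, -0.706, 0.022]
ft_force: [-0.4, -0.1, -0.1]
opening: 1.002
```

```bash
python3 - <<'E'
from h import *
s,p,Q=tool(); M=Q.as_matrix(); print(s['time'],p,M.round(3).tolist(),np.arctan2(M[1,1],M[0,1]),s['q'].round(3),s['ft_force'],s['opening'])
snap('wrist','wrist6.png')
im=cv2.imread('pics/wrist6.png'); 
q=[.6223,.2257,.0645]; u,v=map(int,wproj(q,p,Q)); print(u,v)
cv2.imwrite('pics/c6.png',cv2.resize(im[v-60:v+60,u-90:u+60],None,fx=5,fy=5,interpolation=2))
E
```

```text
8.55 [0.66219725 0.22740291 0.24109362] [[0.002, 0.061, -0.998], [0.001, -0.998, -0.061], [-1.0, -0.0, -0.002]] -1.5093564792876382 [ 0.246  0.595  1.127 -0.     1.417  1.755] [-0.37381879 -0.08013006 -0.05761825] 1.0017766935837906
280 223
```

View pics/c6.png

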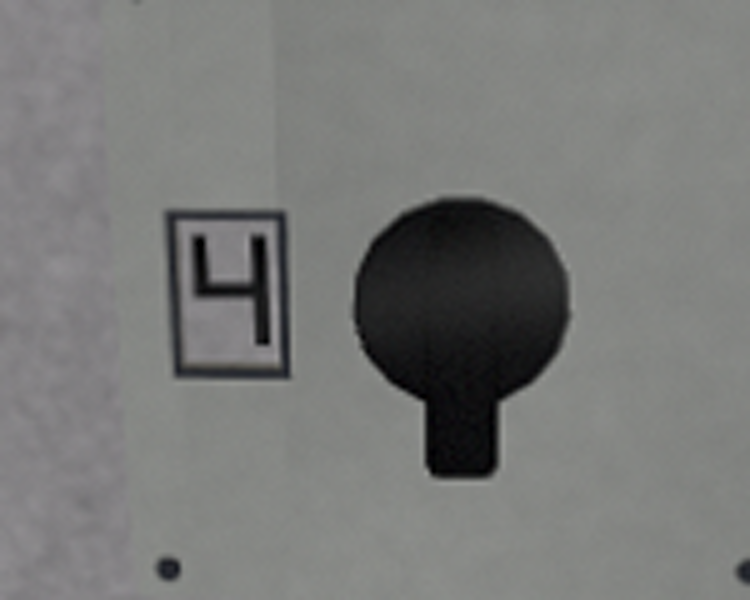

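View pics/wrist6.png

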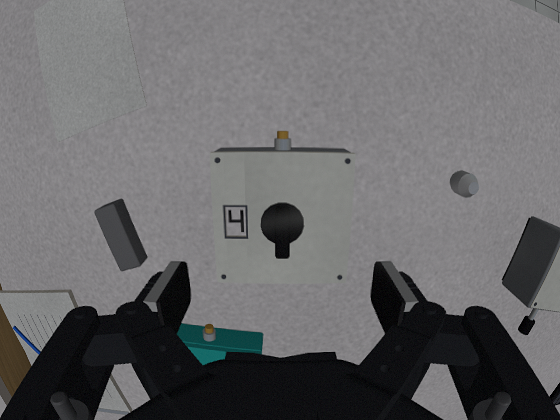

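The 4 is centred and square in its window and the bar lies parallel to the unit's x, with everything let go. Next I'll view the rod unit.

{"name": "jog_arm", "arguments": {
  "steps": [
    [0.26,0,0,0,387,256,1],
    [0.26,0,0,0,387,256,1],
    [0.26,0,0,0,387,256,1],
    [0.26,0,0,0,387,256,1],
    [0.26,0,0,0,387,256,1],
    [0.26,0,0,0,387,256,1],
    [0.26,0,0,0,387,256,1],
    [0.26,0,0,0,387,256,1],
    [0.26,0,0,0,387,256,1],
    [0.26,0,0,0,387,256,1],
    [0.26,0,0,0,387,256,1],
    [0.26,0,0,0,387,256,1],
    [0.26,0,0,0,387,256,1]
  ]
}}

```text
time: 9.9
tool_pos: [0.4294, -0.1735, 0.2397]
tool_rot: [-0.703, 0.069, 0.704, 0.07]
ft_force: [0.2, -0.1, 0.1]
opening: 1.004
```

```bash
python3 - <<'E'
from h import *
s,p,Q=tool(); M=Q.as_matrix(); print(s['time'],p,M.round(3).tolist(),np.arctan2(M[1,1],M[0,1]),s['q'].round(3))
snap('wrist','wrist7.png')
for t in ['rod_unit','rod_knob','rod']:
    print(t,[(np.round(o['box']).tolist(),round(o['score'],2)) for o in spot_in('wrist',t)])
E
```

```text
9.9 [ 0.42944322 -0.17346947  0.23966737] [[-0.001, -0.196, -0.981], [0.001, -0.981, 0.196], [-1.0, -0.001, 0.001]] -1.767871114246599 [-0.513  0.258  1.715  0.     1.171  1.255]
rod_unit [([220.0, 0.0, 339.0, 162.0], 0.75)]
rod_knob [([268.0, 112.0, 294.0, 163.0], 0.84)]
rod [([268.0, 111.0, 294.0, 164.0], 0.8)]
```

View pics/wrist7.png

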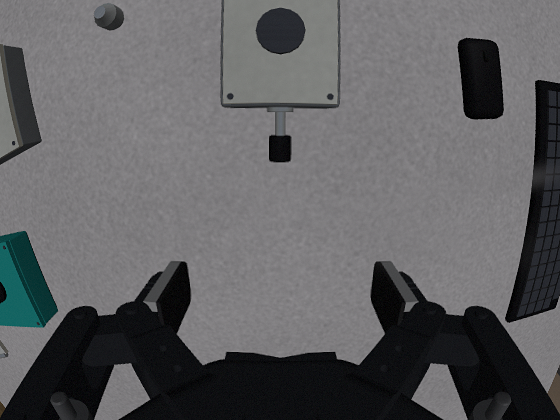

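The rod unit appears squarely at the top of the wrist view, with its knob at (280,149), the rod bare at (280,123) and no rings showing. Next I'll compute the knob position.

```bash
python3 - <<'E'
from h import *
s,p,Q=tool(); M=Q.as_matrix()
a=wplane(280,148.5,.064,p,Q); print('knob',a)
e0=wplane(222,104,.086,p,Q);e1=wplane(338.5,105,.086,p,Q);print(e0,e1); d=e1-e0; print('yaw',np.arctan2(-d[0],d[1])-np.pi if 0 else np.arctan2(d[1],d[0])+np.pi/2, np.linalg.norm(d))
g0=wplane(230,96.5,.086,p,Q);g1=wplane(330.5,96.5,.086,p,Q); d=g1-g0;print('screws yaw',np.arctan2(d[1],d[0])+np.pi/2)
yaw=-.2
mid=(e0+e1)/2; print('from edge: knob', mid[:2]-.041*np.array([np.cos(yaw),np.sin(yaw)]))
print('shift', rel([a[0],a[1],.041]))
E
```

```text
knob [ 0.46693328 -0.18000599  0.064     ]
[ 0.5206453 -0.1370503  0.086    ] [ 0.49905698 -0.24061963  0.086     ]
yaw -0.20550063375461725 0.10579537495677953
screws yaw -0.19680124541428246
from edge: knob [ 0.46966841 -0.18068952]
shift (array([0., 0., 0.]), array([199.1,  -1.3, -37.7]))
```

{"name": "jog_arm", "arguments": {
  "steps": [
    [0,0,0,30,-1,-38,1],
    [0,0,0,70,-1,-38,1],
    [0,0,0,110,-1,-38,1],
    [0,0,0,150,-1,-38,1],
    [0,0,0,180,-1,-38,1],
    [0,0,0,199,-1,-38,1],
    [0,0,0,199,-1,-38,1],
    [0,0,0,199,-1,-38,1],
    [0,0,0,199,-1,-38,1]
  ]
}}

```text
time: 11.0
tool_pos: [0.4677, -0.1814, 0.0424]
tool_rot: [0.704, -0.07, -0.703, -0.07]
ft_force: [0.0, 1.6, -0.1]
opening: 0.994
```

```bash
python3 - <<'E'
from h import *
s,p,Q=tool(); M=Q.as_matrix(); print(s['time'],p,s['ft_force'])
snap('wrist','wrist8.png')
E
```

```text
11.0 [ 0.46769104 -0.18136159  0.04238879] [ 0.01140685  1.55171099 -0.07400584]
```

View pics/wrist8.png

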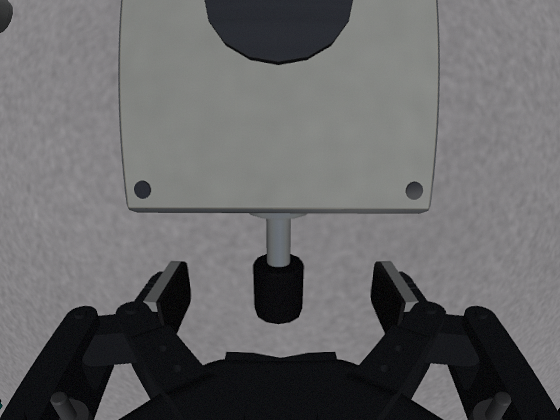

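The knob (278,290) is centred between the jaws. Closing.

{"name": "jog_arm", "arguments": {
  "steps": [
    [0,0,0,0,-0.5,0,-1],
    [0,0,0,0,-0.5,0,-1],
    [0,0,0,0,-0.5,0,-1],
    [0,0,0,0,-0.5,0,-1],
    [0,0,0,0,-0.5,0,-1],
    [0,0,0,0,-0.5,0,-1],
    [0,0,0,0,-0.5,0,-1],
    [0,0,0,0,-0.5,0,-1],
    [0,0,0,0,-0.5,0,-1]
  ],
  "squeeze": 50
}}

```text
time: 11.95
tool_pos: [0.4671, -0.1803, 0.0415]
tool_rot: [0.704, -0.07, -0.704, -0.07]
ft_force: [0.6, 5.9, 5.7]
opening: 0.238
```

```bash
python3 - <<'E'
from h import *
s,p,Q=tool(); M=Q.as_matrix(); print(s['time'],p,s['ft_force'],s['opening'])
E
```

```text
11.95 [ 0.46711562 -0.18028259  0.04147215] [0.59066444 5.87908592 5.65198484] 0.23786127106470273
```

Gripped at 0.238 × 85 ≈ 20 mm, which fits the 22 mm knob. Now I'll pull 14 mm along tool +z.

{"name": "jog_arm", "arguments": {
  "steps": [
    [0,0,0,0,0,2,-1],
    [0,0,0,0,0,4,-1],
    [0,0,0,0,0,6,-1],
    [0,0,0,0,0,8,-1],
    [0,0,0,0,0,10,-1],
    [0,0,0,0,0,12,-1],
    [0,0,0,0,0,14,-1],
    [0,0,0,0,0,14,-1],
    [0,0,0,0,0,14,-1],
    [0,0,0,0,0,14,-1]
  ]
}}

```text
time: 12.95
tool_pos: [0.4533, -0.1775, 0.0415]
tool_rot: [-0.704, 0.07, 0.704, 0.07]
ft_force: [1.4, 6.3, 7.7]
opening: 0.241
```

```bash
python3 - <<'E'
from h import *
s,p,Q=tool(); M=Q.as_matrix(); print(s['time'],p,s['ft_force'],s['opening'],'pulled',(p-[.46711562,-.18028259,.04147])@M[:,2])
snap('wrist','wrist9.png')
im=cv2.imread('pics/wrist9.png');cv2.imwrite('pics/c9.png',cv2.resize(im[150:350,180:380],None,fx=3,fy=3))
E
```

```text
12.95 [ 0.45332607 -0.17747851  0.04147568] [1.44415652 6.30630228 7.74001654] 0.24058878776191261 pulled 0.014071732333547351
```

View pics/c9.png

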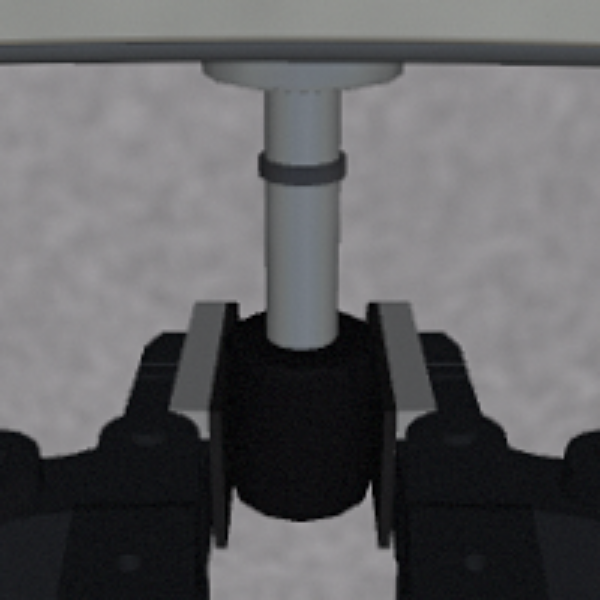

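One ring shows at crop (300,168) and the rod was pulled 14.07 mm. Now I'll release and rise.

{"name": "jog_arm", "arguments": {
  "steps": [
    [0,0,0,0,0,0,1],
    [0,0,0,0,0,0,1],
    [0,0,0,0,0,0,1],
    [0,0,0,0,0,0,1],
    [0,0,0,0,0,0,1],
    [0,0,0,0,0,0,1],
    [0,0,0,0,0,0,1],
    [0,0,0,-30,0,0,1],
    [0,0,0,-70,0,0,1],
    [0,0,0,-110,0,0,1],
    [0,0,0,-150,0,0,1],
    [0,0,0,-170,0,20,1],
    [0,0,0,-170,0,20,1],
    [0,0,0,-170,0,20,1]
  ]
}}

```text
time: 14.4
tool_pos: [0.4337, -0.174, 0.2113]
tool_rot: [0.704, -0.07, -0.703, -0.07]
ft_force: [0.2, -0.7, 0.0]
opening: 1.001
```

```bash
python3 - <<'E'
from h import *
s,p,Q=tool(); M=Q.as_matrix(); print(s['time'],p,s['ft_force'],s['opening'])
snap('wrist','wrist10.png'); snap('scene','scene10.png'); snap('side','side10.png')
im=cv2.imread('pics/wrist10.png');a=cv2.resize(im[60:200,200:360],(480,420),interpolation=2)
b=cv2.resize(cv2.imread('pics/scene10.png')[150:290,200:420],(320,204)); c=cv2.resize(cv2.imread('pics/scene0.png')[150:290,200:420],(320,204))
o=np.zeros((420,800,3),np.uint8);o[:,:480]=a;o[:204,480:]=c;o[210:414,480:]=b;cv2.imwrite('pics/c10.png',o)
for n in ['objective','slide_box','mouse']:
    print(n,[(np.round(x['box']).tolist(),round(x['score'],2)) for x in spot_in('scene',n)])
E
```

```text
14.4 [ 0.43372748 -0.17403325  0.21129539] [ 0.24270911 -0.68376259  0.0167631 ] 1.000603894822939
objective [([325.0, 251.0, 339.0, 270.0], 0.7)]
slide_box [([368.0, 175.0, 396.0, 189.0], 0.71)]
mouse [([218.0, 239.0, 282.0, 312.0], 0.74), ([134.0, 316.0, 177.0, 356.0], 0.69)]
```

View pics/c10.png

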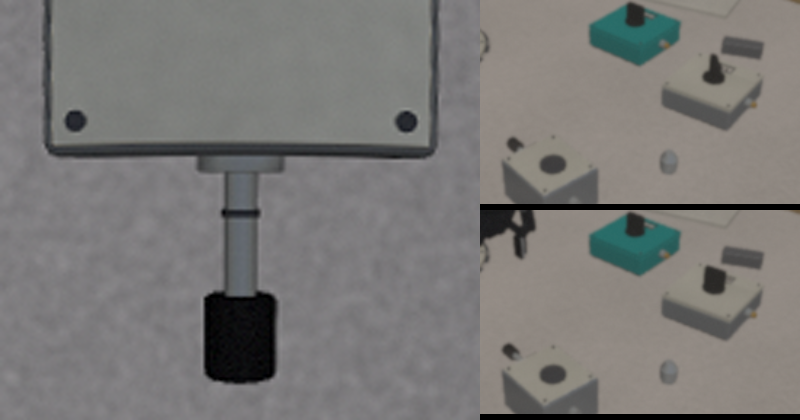

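The rod shows one ring and is let go, the bystanders haven't moved, and the arm is clear. Handing in.

```bash
python3 -c "
from h import *
print(r.hand_in())"
```

```text
the job is handed in; nothing more can be done
None
```

I turned the attenuator knob about 2.23 rad clockwise, from near 2 to 4, and only then pulled the beam-splitter rod out to its middle click. Both are let go, and I handed the job in at about 14.5 s.

- **Attenuator:** after release, the wrist picture showed the 4 centred and square in its window, with the bar parallel to the unit's x. I did not take another close-up of the window after the rod move.
- **Rod:** it moved 14.07 mm by the arm's measurement, and after release one ring shows between collar and knob, which is the middle click.
- **Surroundings:** the objective, slide box and mouse stand where they were, to within a few pixels in the scene camera. The arm is clear of everything, with the wrist force near zero.
- **Disagreement:** in the last scene picture the network also reported the beam-splitter unit as a "mouse" (score 0.74). The real mouse was found at its old place with 0.69, so I disregarded the false one.

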